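Scan the batch label, then hold the magnifier in focus over the union

ROBOT

A 6-joint arm with a two-finger parallel gripper is mounted at the origin on the work surface. World frame = base frame: x ahead of the robot, y to its left, z up, the work surface at z = 0. Lengths are in m, angles in rad, forces in N, time in s.
With the tool pointing down it reaches from about 0.35 to 0.775 m from the base axis. Payload 5.5 kg.
Tool frame: the origin (TCP) lies between the finger pads; the fingertips stand 22 mm ahead of it and the grasp point (between the pads) lies 3 mm ahead of it (env.finger_overhang is the distance from the TCP to the fingertips, in m); y points along the fingers, x is the direction in which the jaws open and shut, and the axes are right-handed (so a half turn about y gives the same grasp; the last joint's range is limited). The gripper opens to 85 mm and grips with 20 to 120 N. Pads are 22 mm wide; open, the fingers measure 114 mm over their backs; the gripper's body (76 mm by 85 mm) begins 54 mm behind the grasp point. The pads swing forward as they close: fully open they stand 13 mm farther back than shut.
Start: joints at [1.205, 0.313, 0.046, 1.304, 0, 1.431], TCP at [0.129, 0.56, 0.253] pointing down, gripper open.
Joint ranges: [-2.76, 2.76], [-0.86, 1.69], [-1.03, 1.26], [-2.2, 2.34], [-1.47, 1.5], [-3.14, 3.14]. Speed limits (rad/s): [2.57, 2.57, 3.14, 3.14, 3.14, 3.14].

INTERFACE

Orientations are given as a unit quaternion [w, x, y, z].
In Python, from workcell import monitor, cams, job, env gives the robot as it stands.
- The arm moves only by the tool drive_tool, never from a script. Its argument "plan" is text: rows parted by semicolons, each of 7 numbers parted by spaces: the opening, from -1 (shut) to 1 (fully open), then the shift along the tool's x, y, z in mm, then the turn, a rotation vector about the tool's x, y, z in degrees. In form: gripper x y z rx ry rz; .... A call has 1 to 8 rows; each row shifts and turns the pose as measured when the row begins, along the tool's axes as they then stand; what a row does not reach is not made up. A row lasts 1/8 s, in which the tool goes at most 62.5 mm and 10.7 degrees, less where a joint would pass 70% of its speed; a pose out of reach is approached as far as the arm can. A call is refused whole if a number of a shift passes 62.5 or a number of a turn 10.7, either way. A call with a gripper value outside its range is refused whole. The fingers move at their own pace and stop on an object; "grip_force" is the grip in N (left out, the last holds). Time passes only in rows, so rows that do not move let the fingers close. It gives the time, the measured TCP pose, the force and the opening at its end, in the units of the state.
- monitor.get_state(): the state, without advancing time (a new reading comes with each control period).
- cams.read_camera(name): name is "side" or "top"; returns (picture, depth): 400x640x3 uint8, red, green, blue; 400x640 float32, m along the optical axis (not along the pixel's ray), 0 where there is no reading.
- cams.calibration(name): a dict with "fx", "fy", "cx", "cy" (pixels), "R" (3x3) and "t" (3): a world point X has camera coordinates R X + t. Camera axes: x right, y down, z forward; pixel columns grow to the right and rows downward; lengths in m; the calibration is good to about 2 mm. A picture is of the moment at which its call begins. calibration takes no time and is no camera call.
- job.hand_in(): hands the job in, once; it reports no verdict.
The state is a dict: "clock": time; "joint_pos": joint angles; "qvel": joint speeds; "tau": joint torques, N m; "tcp_pos": TCP position; "orientation": TCP orientation; "wrist_force": force on the tool from outside, world axes, zero at the start; "ft_torque": the same for the moment, N m; "finger_gap": finger opening in m.
Only numpy, scipy, OpenCV 4.12 (cv2) and the standard library are available. Lean on these libraries where they do the work, as an engineer would, in place of code of your own. Each camera call takes 0.05 s, during which the arm holds its last target.

TASK

Open the inspection record of this batch of pipe fittings: pick up the hand scanner, aim its window at the code label on the front of the blue bin that stands by itself from about a hand's width away, hold it steady there for about a second, and lay it back flat on its rubber mat. Then pick up the magnifier by its handle and hold it level and still with its lens centred over the hexagonal union on the granite plate, at the height to which the surface gauge's pointer is set (the lens's focal height), and finish while holding it there. Touch neither the fittings on the plate nor the gauge, leave everything else where it is, and do not drop the scanner or the magnifier.

Things in the scene. Friction and masses are not known exactly. Their poses are not given: they have to be found in the camera images.
- scanner: In-line (bar-shaped) cordless hand scanner, grey with black nose and black tail cap, 162 mm long, lying flat on the rubber mat. Origin: underside, on its long centre line; x points forward out of its window, z up. The straight grey body, 36 mm wide (y) and 30 mm high, runs from x = -85 to +35 mm; the flared nose, up to 62 mm wide and 34 mm high, runs on to x = +77 mm. Mass about 160 g, centre of mass near x = +10 mm. It reads the code whichever way up it is.
- scanner_window (a point): Centre of the scanner's window in its nose face, 77 mm ahead of the scanner's origin and 17 mm above its underside; axes as the scanner's; it looks along +x. It reads at 40 to 200 mm.
- mat: Black rubber mat on the bench, 200 (x) x 150 (y) x 3 mm, fixed. Origin: centre of its underside, on the bench.
- bin_label (a point): Centre of the white 90 x 50 mm label with a square code, 40 mm above the bench, on the front (75 mm high, leaning back 29 degrees) of the blue bin standing by itself at the robot's right (fixed, 150 wide, 210 deep, 130 mm high at the back). Axes: x level, into the bin, so the label faces along -x and a little up; y across it; z up. It reads within 45 degrees of the level line straight in front.
- magnifier: Hand magnifier lying flat on the bench: round lens in a steel rim (68 mm outside diameter, 16 mm high), with a straight black bar handle, 22 mm wide (y) and 20 mm high, along its -x from x = -47 to -152 mm. Origin: underside of the rim, on the lens's axis; z is the lens's axis, up. Mass about 150 g; its centre of mass lies in the handle near x = -72 mm.
- lens_centre (a point): Centre of the lens, on the magnifier's z axis, 8 mm above its underside.
- plate: Dark granite surface plate on four feet, 200 (x) x 260 (y) mm, its top 30 mm above the bench, fixed. Origin: centre of its underside at bench level. It carries the gauge along its far (+x) side and three steel fittings in a row along its near side, in any order.
- union: Steel union half standing on the plate, the only fitting there with a hexagon (44 mm across flats): threaded foot, hexagon, round seat on top, 40 mm high, about 240 g, loose. Origin: centre of its underside.
- union_face (a point): Centre of the union's top seat, 40 mm above its underside.
- gauge: Surface gauge (scribing block) standing on the plate: steel base block 56 x 66 x 30 mm with a vertical spindle of 9 mm diameter, 225 mm tall, fixed. Origin: underside, on the spindle's axis.
- pointer_tip (a point): Tip of the gauge's level scriber, which points along the gauge's -x towards the robot's side; the tip lies 50 mm in front of the spindle and 11 mm to its -y side. Its height (90 to 140 mm above the plate) marks the lens's focal height; the clamp is tight.
- socket: Bystander on the plate: plain round steel socket, 43 mm diameter, 38 mm high. Origin: centre of its underside.
- elbow: Bystander on the plate: steel 90 degree elbow, 41 mm wide, standing 53 mm high on one mouth. Origin: centre of its lower mouth.
- tee: Bystander: steel tee lying on the bench, 64 mm long, 42 mm high. Origin: underside, centre of the run.
- tape: Bystander: white roll of thread tape, 54 mm diameter, 13 mm high. Origin: centre of its underside.
- wrench: Bystander: steel wrench, 160 mm long, lying on the bench. Origin: underside, near its middle.
- jar: Bystander: white jar with black cap, 60 mm diameter, 75 mm high. Origin: centre of its underside.
- nipple: Bystander: short steel pipe nipple standing on end, 27 mm diameter, 55 mm high. Origin: centre of its underside.
There are look-alikes about, which are no part of the job. Several things have the shape of the mat; the one meant has the colours described above.

How it is judged:
On the way, in this order (a step that is already met when the one before it is completed fails the run):
1. the held scanner is off the mat, its window aimed at the bin's label, held steady for 0.7 s (contact force between scanner and the fingers above 0.5 N and height (world z) of scanner above 0.01 m and x of bin_label in the frame of scanner_window between 0.04 and 0.2 m and y of bin_label in the frame of scanner_window between -0.025 and 0.025 m and z of bin_label in the frame of scanner_window between -0.025 and 0.025 m and angle between the x axis of scanner and the x axis of bin_label, either way round below 0.8 rad and linear speed of scanner below 0.02 m/s and angular speed of scanner below 0.15 rad/s), for 0.7 s.
2. the scanner lies flat on its mat, let go and at rest (x of scanner in the frame of mat between -0.1 and 0.1 m and y of scanner in the frame of mat between -0.075 and 0.075 m and height (world z) of scanner below 0.01 m and angle between scanner's own z axis and vertical below 0.15 rad and contact force between scanner and the fingers below 0.05 N and linear speed of scanner below 0.02 m/s), for 0.2 s.
At the end, for the whole second after the job is handed in: Magnifier held by its handle, still, resting on nothing else, level within 8 degrees, lens centre within 15 mm sideways of the union's axis and 8 mm of the pointer tip's height; scanner let go, flat and at rest, its origin within the mat's outline. It lasts a second, the gripper still holding (all of step 2 and contact force between magnifier and the fingers above 0.5 N and horizontal distance between lens_centre and union_face below 0.015 m and z of lens_centre in the frame of pointer_tip between -0.008 and 0.008 m and angle between lens_centre's own z axis and vertical below 0.14 rad and linear speed of magnifier below 0.02 m/s and angular speed of magnifier below 0.15 rad/s and x of the grasp point in the frame of magnifier below -0.045 m and contact force between magnifier and union below 0.1 N and contact force between magnifier and socket below 0.1 N and contact force between magnifier and elbow below 0.1 N and contact force between magnifier and gauge below 0.1 N and contact force between magnifier and plate below 0.1 N); the arm keeps its last pose, push and grip.
It fails at once if the union is touched or shifted by the magnifier or the robot (distance of union from where it was at the start of the episode above 0.008 m or contact force between union and magnifier above 0.5 N or contact force between union and the fingers above 0.5 N or contact force between union and the arm above 0.5 N).
It fails at once if the gauge is touched, or its pointer set to another height (distance of pointer_tip from where it was at the start of the episode above 0.004 m or contact force between gauge and magnifier above 0.5 N or contact force between gauge and the fingers above 0.5 N or contact force between gauge and the arm above 0.5 N).
It fails at once if the socket or the elbow on the plate is touched or shifted (distance of any of socket, elbow from where it was at the start of the episode above 0.01 m or contact force between any of socket, elbow and magnifier above 0.5 N or contact force between any of socket, elbow and the fingers above 0.5 N or contact force between any of socket, elbow and the arm above 0.5 N).
It fails at once if another thing on the bench is shifted by more than 20 mm (distance of any of tee, tape, wrench, jar, nipple from where it was at the start of the episode above 0.02 m).
It fails at once if the scanner or the magnifier is let go more than 15 mm above what it lay on ((height (world z) of scanner above 0.018 m and contact force between scanner and the fingers below 0.02 N) or (height (world z) of magnifier above 0.015 m and contact force between magnifier and the fingers below 0.02 N)).
It also fails if it takes over 59 s, if anything falls off the work surface, if the arm or the gripper's body presses on something with over 40 N, if the wrist force passes 120 N, or if a joint passes its speed limit or range.

## Working session

There is one attempt and no reset: what is moved stays moved. The work goes in short steps, Python scripts to look and compute and a tool call to move; the robot and the scene stay as the last step left them, time stands still between calls to the robot, and variables do not carry over. Pictures are saved under pics/ and viewed, and the job is handed in when it is done.

Besides the shell and the picture viewer there is one more tool, called after "Call:" by a JSON object that holds its "method" and its "body". drive_tool: Moves the arm, as the interface text tells. Its arguments: {"type":"object","properties":{"plan":{"type":"string"},"grip_force":{"type":"number"}},"required":["plan"]}

```bash
ls; mkdir -p pics; cat > h.py <<'E'
import numpy as np, cv2
from workcell import monitor, cams, job, env
from scipy.spatial.transform import Rotation as Rn
def K(n):
    c=cams.calibration(n); return c
def ray(n,u,v,z):
    c=K(n);R=np.array(c['R']);t=np.array(c['t'])
    d=R.T@np.array([(u-c['cx'])/c['fx'],(v-c['cy'])/c['fy'],1.]);o=-R.T@t
    return o+d*(z-o[2])/d[2]
def proj(n,X):
    c=K(n);p=np.array(c['R'])@np.array(X)+np.array(c['t']);return c['fx']*p[0]/p[2]+c['cx'],c['fy']*p[1]/p[2]+c['cy']
def cloud(n,depth):
    c=K(n);v,u=np.mgrid[:400,:640];z=depth
    P=np.stack([(u-c['cx'])/c['fx']*z,(v-c['cy'])/c['fy']*z,z],-1)
    return (P-np.array(c['t']))@np.array(c['R'])
def shot(n,f):
    p,d=cams.read_camera(n);cv2.imwrite(f'pics/{f}.png',p[:,:,::-1]);np.savez(f'pics/{f}.npz',p=p,d=d);return p,d
def st():
    s=monitor.get_state()
    R=Rn.from_quat(np.array(s['orientation'])[[1,2,3,0]]).as_matrix()
    return s,np.array(s['tcp_pos']),R
E
python3 - <<'E'
from h import *
for n in('top','side'):
    shot(n,n+'0');c=K(n);print(n,c['fx'],c['cx'],c['cy'],-np.array(c['R']).T@c['t'],np.round(c['R'],3))
s,p,R=st();print(s,R.round(3))
E
```

```text
pics
top 391.7378939988123 319.1884814506364 193.3083015026149 [0.38372634 0.05343283 1.29644087] [[ 0.018 -1.     0.007]
 [-0.998 -0.019 -0.068]
 [ 0.068 -0.006 -0.998]]
side 426.3124716823139 310.529349895113 198.16496588902487 [ 0.00204333 -0.58568524  0.88237497] [[ 0.807 -0.591  0.012]
 [-0.407 -0.569 -0.714]
 [ 0.429  0.572 -0.7  ]]
{'clock': 0.1, 'joint_pos': array([ 1.20539181e+00,  3.13938129e-01,  4.51103154e-02,  1.30362953e+00,
       -2.04722706e-05,  1.43122394e+00]), 'qvel': array([-3.50234559e-04, -1.69630230e-03,  2.74391674e-03, -4.43491126e-05,
       -2.24245204e-04, -4.85089819e-04]), 'tau': array([ 3.69284389e-03, -4.81723452e+01,  2.99244905e+01,  1.26928373e-02,
       -6.69669112e-05, -8.53597385e-06]), 'tcp_pos': array([0.12859909, 0.56      , 0.25249798]), 'orientation': array([-0.55284923,  0.5534584 ,  0.43997544, -0.44097974]), 'wrist_force': array([-0.15038758, -0.09292967,  0.11818632]), 'ft_torque': array([-0.04158518,  0.00479613, -0.01077565]), 'finger_gap': 0.0853359364722828} [[ 0.224 -0.001 -0.975]
 [ 0.975 -0.002  0.224]
 [-0.002 -1.     0.   ]]
```

View images.

View pics/top0.png

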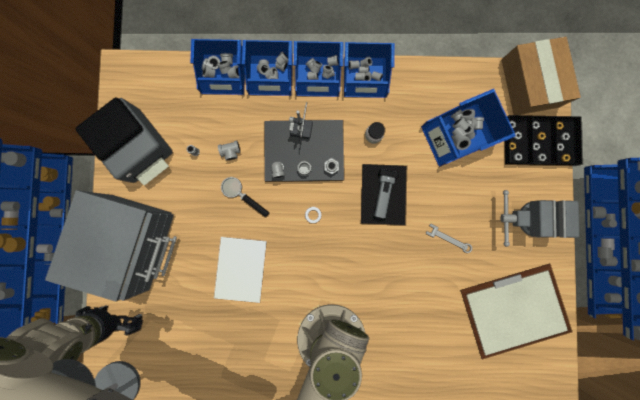

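View pics/side0.png

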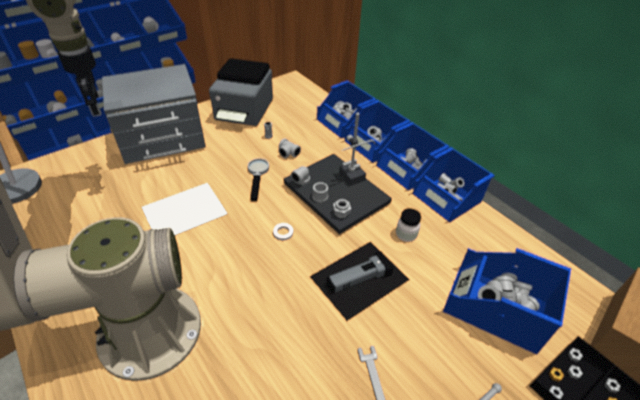

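```bash
python3 - <<'E'
from h import *
a=cv2.imread('pics/top0.png');s=cv2.imread('pics/side0.png')
def z(im,x,y,w,h,f):
    return cv2.resize(im[y:y+h,x:x+w],None,fx=f,fy=f,interpolation=cv2.INTER_CUBIC)
cv2.imwrite('pics/z1.png',z(a,210,90,195,145,4))
cv2.imwrite('pics/z2.png',z(s,240,90,180,130,4))
cv2.imwrite('pics/z3.png',np.hstack([z(a,410,80,110,100,3.5),z(s,300,230,120,100,3.5)]))
E
```

```text
(no output)
```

View pics/z1.png

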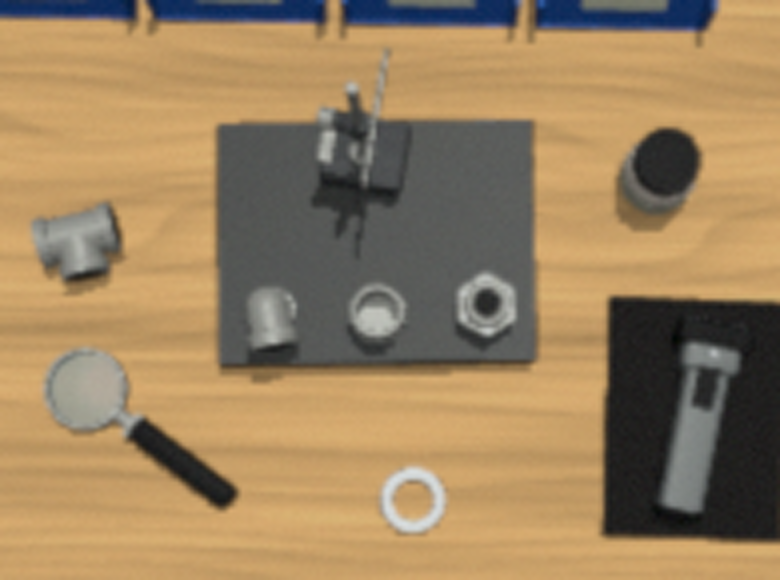

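View pics/z2.png

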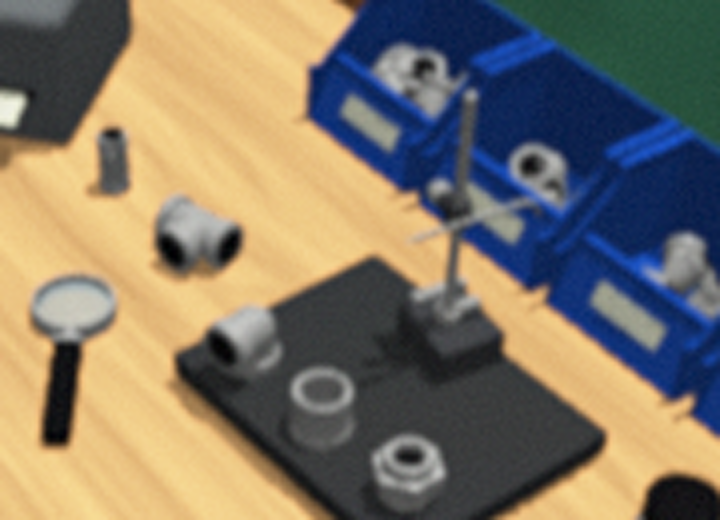

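View pics/z3.png

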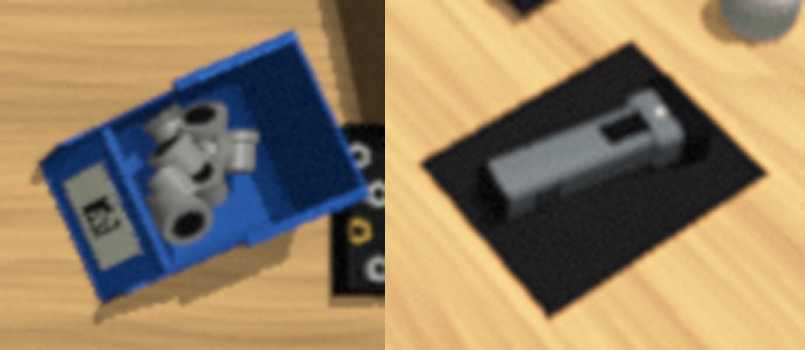

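```bash
python3 - <<'E'
from h import *
t=np.load('pics/top0.npz');s=np.load('pics/side0.npz')
P=cloud('top',t['d']);Q=cloud('side',s['d'])
# bench check
for (u,v) in [(340,250),(450,300),(200,210)]: print('bench',P[v,u].round(4))
for n,C,pts in [('top',P,[(384,180),(384,195),(380,210),(437,140),(232,188),(250,205),(262,211),(331,166),(300,150),(340,178)])]:
    for u,v in pts: print(n,u,v,C[v,u].round(3))
hsv=cv2.cvtColor(t['p'],cv2.COLOR_RGB2HSV)
def comp(mask,box,name):
    x0,y0,x1,y1=box;m=np.zeros_like(mask);m[y0:y1,x0:x1]=mask[y0:y1,x0:x1]
    n,l,stt,c=cv2.connectedComponentsWithStats(m.astype(np.uint8));i=1+np.argmax(stt[1:,4]);mm=(l==i)
    r=cv2.minAreaRect(np.argwhere(mm)[:,::-1].astype(np.float32));print(name,stt[i],c[i].round(1),r);return mm
V=hsv[:,:,2].astype(int);S=hsv[:,:,1].astype(int);H=hsv[:,:,0]
comp((V<45),(355,155,410,230),'mat')
m=comp((V>70),(366,170,404,223),'scannergrey')
comp((V<60),(225,170,275,222),'handle')
l=comp((S<90)&(V>90),(423,115,460,165),'label')
u=comp((S<60)&(V>90),(320,150,345,178),'union')
b=comp((H>100)&(H<125)&(S>120),(415,80,520,175),'bin')
for z in(.037,): print(ray('top',*proj('top',P[140,437]),.04))
E
```

```text
bench [ 0.2864 -0.0257 -0.0023]
bench [ 0.1312 -0.3867  0.001 ]
bench [4.094e-01 4.385e-01 3.000e-04]
top 384 180 [ 0.517 -0.163  0.033]
top 384 195 [ 0.468 -0.163  0.035]
top 380 210 [ 0.42  -0.151  0.029]
top 437 140 [ 0.652 -0.336  0.03 ]
top 232 188 [0.483 0.334 0.01 ]
top 250 205 [0.428 0.272 0.016]
top 262 211 [0.41  0.232 0.017]
top 331 166 [0.555 0.011 0.061]
top 300 150 [0.61  0.112 0.03 ]
top 340 178 [ 0.521 -0.02   0.029]
mat [ 362  165   44   59 1925] [383.1 193.8] ((383.2760009765625, 194.1343231201172), (42.77913284301758, 57.68207931518555), 1.3322198390960693)
scannergrey [375 175  20  43 424] [383.7 196.7] ((384.6729431152344, 196.43344116210938), (13.79279899597168, 42.098716735839844), 9.211027145385742)
handle [243 195  25  21 164] [255.  205.4] ((255.00001525878906, 205.5), (29.40000343322754, 5.600000381469727), 36.869895935058594)
label [428 127  22  30 316] [438.9 141.5] ((438.6912536621094, 141.3139190673828), (28.31515884399414, 13.314054489135742), 65.77225494384766)
union [320 150  24  28 545] [331.6 162.6] ((331.5, 163.5), (27.0, 23.0), 90.0)
bin [ 422   90   93   76 2710] [473.4 126.2] ((467.8608703613281, 128.56185913085938), (53.711814880371094, 83.15685272216797), 66.03751373291016)
[ 0.65015879 -0.33332348  0.04      ]
```

```bash
python3 - <<'E'
from h import *
t=np.load('pics/top0.npz');s=np.load('pics/side0.npz')
def en(im,x,y,w,h,f):
    c=im[y:y+h,x:x+w,::-1].astype(float);c=255*(np.clip(c,0,160)/160)**.45
    return cv2.resize(c.astype(np.uint8),None,fx=f,fy=f,interpolation=cv2.INTER_CUBIC)
A=en(t['p'],358,160,52,70,8);B=en(s['p'],318,245,80,70,5.0)
B=cv2.copyMakeBorder(B,0,A.shape[0]-B.shape[0],0,0,cv2.BORDER_CONSTANT) if B.shape[0]<A.shape[0] else B
cv2.imwrite('pics/e1.png',np.hstack([A,B[:A.shape[0],:380]]))
P=cloud('top',t['d']);
# height profile across scanner
m=(P[...,2]>.018)&(P[...,2]<.06);x=np.zeros_like(m);x[166:224,364:406]=1;m&=x
pts=np.argwhere(m)[:,::-1].astype(np.float32);print(cv2.minAreaRect(pts),len(pts))
print((P[166:226:2,366:404:3,2]*1000).round().astype(int))
E
```

```text
((383.9117736816406, 194.64706420898438), (19.415279388427734, 50.11093521118164), 12.52880859375) 650
[[   3    5    2    5    5    3    0    1   -5   -1    0   -5   -1]
 [   0   -2    3 1296    3    4   -4   -1    2    4    2   -1    3]
 [   1   -3    0    1    5   33   34   38    2    0    5    3    1]
 [  -1    2    1    4    2   29   33   39   35   38   38    1    5]
 [   2    0    3    3    3   34   41   33   33   37   35    0    3]
 [   0    2    6    5    3   30   35   28   39   35   33    1   -2]
 [  -2   -3    2    1    1   31   31   36   33   37   34    3    0]
 [1296   -3    1    2   -1   31   33   32   36   34    5    7    3]
 [   0   -5    2    4    3   18   32   31   33   28    1    0    6]
 [   2    1   -1    2   -1   26   34   31   29   19   -2    1    4]
 [   0    6    0    7    0   31   30   30   30    2    2    2    3]
 [   1   -3    0    3    4   33   35   31   31    0    6    6    1]
 [   0    2    6   -3   -1   31   38   35   30    2    0    1    0]
 [   5   -1    4    2    1   29   32   38   27    2    1    7    0]
 [   3    0    3   -2   10   32   31   32   2
[... 343 characters left out ...]
  0    3    1    2]
 [  -1    4    1    2   30   32   30   25    0    2    3   -1    4]
 [  -1    3    1    4   31   28   33   29    4    3    3    1    2]
 [   2    4   -1   12   28   31   29    4    6   -5    0    0    3]
 [   2    2    3   20   33   33   32   -2   -2    1   -2    4   -2]
 [  -1   -4    1   31   33   33   36    5   -1   -2    2    1    5]
 [   3    3    2   28   29   30   34    1    1    6   -1    0    1]
 [   4    0    1   29   24   33   33    0    3    0    2    5    7]
 [   1    4    1    5   -3   -2   27    4    1    5   -1    2    0]
 [  -2   -2    1   -3    1    0    1    7    0    0    1   -3    1]
 [   3   -1    3    4   -1    1    4    0   -2    2    6    3    6]]
```

View pics/e1.png

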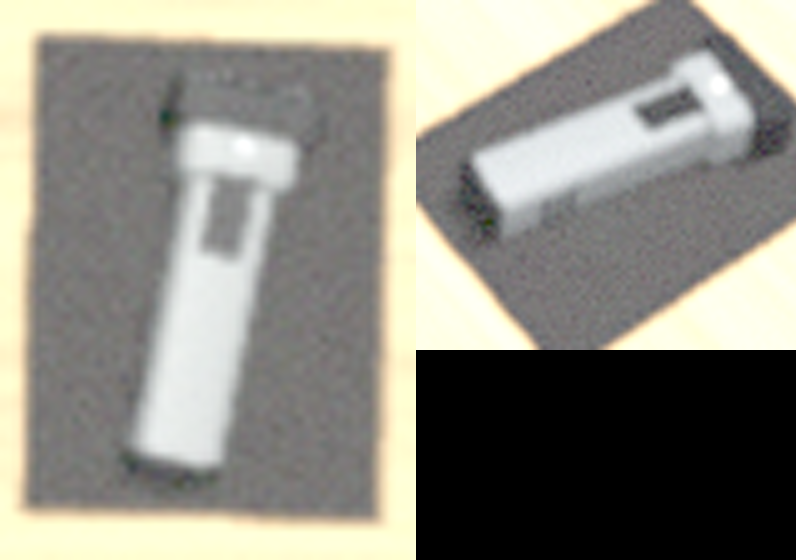

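```bash
python3 - <<'E'
from h import *
a=ray('top',358+178/8,160+460/8,.033);b=ray('top',358+230/8,160+184/8,.033)
d=(b-a);L=np.linalg.norm(d);d/=L;print('scan',a,b,L,np.degrees(np.arctan2(d[1],d[0])), 'origin est',b-.035*d, a+.080*d)
print('matc',ray('top',383.3,194.1,.003))
c=K('top')
# label
print('label top',ray('top',438.7,141.3,.04))
print('jar top',ray('top',210+667/4,90+162/4,.075))
print('union hex',ray('top',210+486/4,90+306/4,.058), 'seat',ray('top',210+487/4,90+302/4,.07))
e=ray('top',210+87/4,90+389/4,.016);f=ray('top',210+132/4,90+425/4,.01);g=ray('top',210+228/4,90+497/4,.018);print('lens',e,'hs',f,'he',g, np.linalg.norm(g-e),np.degrees(np.arctan2(*(g-e)[1::-1])))
for n,(u,v),h in [('lens',(240+74/4,90+305/4),.016),('union seat',(240+409/4,90+455/4),.07),('hex',(240+408/4,90+470/4),.055)]: print('side',n,ray('side',u,v,h))
# gauge pointer: side pixel (412,240)/4
print('tip side px',240+412/4,90+240/4)
# bin orientation
q=[ray('top',410+x/3.5,80+y/3.5,.06) for x,y in[(98,300),(38,165)]];d=q[0]-q[1];print('front edge',q,np.degrees(np.arctan2(d[1],d[0])))
s=np.load('pics/side0.npz')['p'][:,:,::-1];tp=np.load('pics/top0.npz')['p'][:,:,::-1]
A=cv2.resize(s[100:190,320:400],None,fx=6.5,fy=6.5,interpolation=cv2.INTER_CUBIC);B=cv2.resize(tp[95:160,275:325],None,fx=9,fy=9,interpolation=cv2.INTER_CUBIC)[:585,:280*2]
B=cv2.resize(B,(270,int(B.shape[0]*270/B.shape[1])));B=cv2.copyMakeBorder(B,0,A.shape[0]-B.shape[0],0,0,cv2.BORDER_CONSTANT)
cv2.imwrite('pics/g1.png',np.hstack([A,B]));print(A.shape,B.shape)
E
```

```text
scan [ 0.39530178 -0.15172148  0.033     ] [ 0.50734215 -0.17194887  0.033     ] 0.11385162718288355 -10.233751471066524 origin est [ 0.47289896 -0.16573061  0.033     ] [ 0.47402907 -0.16593464  0.033     ]
matc [ 0.47313622 -0.16610505  0.003     ]
label top [ 0.64599165 -0.33885151  0.04      ]
jar top [ 0.66937322 -0.13168911  0.075     ]
union hex [0.55431141 0.00896965 0.058     ] seat [0.55584931 0.00866344 0.07      ]
lens [0.48538432 0.33302215 0.016     ] hs [0.45690243 0.29643884 0.01      ] he [0.39921589 0.21504015 0.018     ] 0.14611211191742798 -126.1426132788145
side lens [0.48466157 0.33266153 0.016     ]
side union seat [0.55668081 0.01116746 0.07      ]
side hex [0.55725647 0.01143465 0.055     ]
tip side px 343.0 150.0
front edge [array([ 0.56309445, -0.33018564,  0.06      ]), array([ 0.68660588, -0.27540074,  0.06      ])] -156.07977804721668
(585, 520, 3) (585, 270, 3)
```

View pics/g1.png

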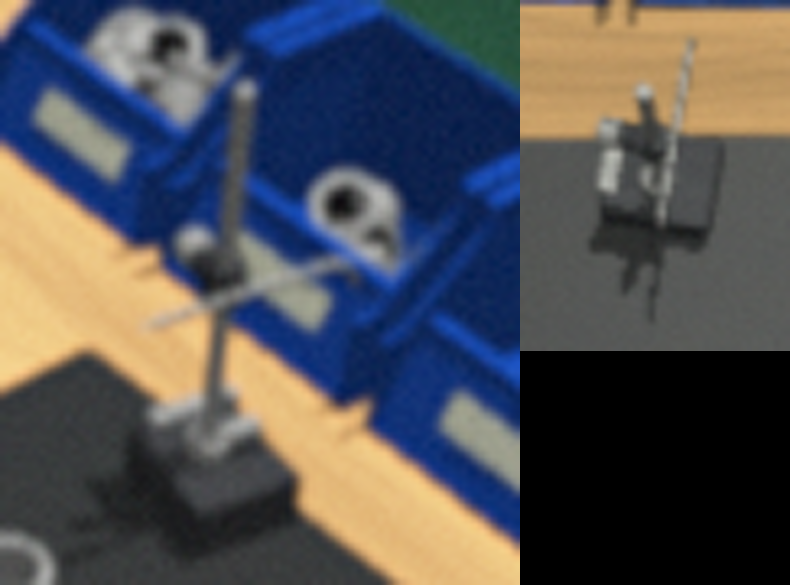

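```bash
cat >> h.py <<'E'
def tri(pt,ps):
    A=[];b=[]
    for n,(u,v) in(('top',pt),('side',ps)):
        c=K(n);R=np.array(c['R']);t=np.array(c['t']);k=np.array([[c['fx'],0,c['cx']],[0,c['fy'],c['cy']],[0,0,1]])@np.c_[R,t]
        for w,i in((u,0),(v,1)): A.append(w*k[2,:3]-k[i,:3]);b.append(k[i,3]-w*k[2,3])
    X=np.linalg.lstsq(np.array(A),np.array(b),rcond=None)[0]
    print('tri',X.round(4),'err',(np.array(proj('top',X))-pt).round(1),(np.array(proj('side',X))-ps).round(1));return X
E
python3 - <<'E'
from h import *
tri((301.3,136.1),(342.3,150.2))            # tip
tri((275+170/5.4,95+42/5.4),(320+355/6.5,100+258/6.5)) # rear end
tri((275+125/5.4,95+92/5.4),(320+247/6.5,100+88/6.5)) # spindle top
# alternative: tip side ray on horizontal line thru scriber
for z in np.arange(.12,.171,.01): print(z.round(2),ray('side',342.3,150.2,z)[:2].round(3),ray('top',301.3,136.1,z)[:2].round(3))
d=np.load('pics/top0.npz')['d'];P=cloud('top',d)
m=(P[...,2]>.1)&(P[...,2]<.3);m[:, :285]=0;m[:,315:]=0;m[:98]=0;m[150:]=0
print(np.c_[np.argwhere(m)[:,::-1],P[m].round(3)])
d=np.load('pics/side0.npz')['d'];P=cloud('side',d)
m=(P[...,2]>.1)&(P[...,2]<.18)&(P[...,0]<.72)&(P[...,0]>.58);m[:, :335]=0;m[:,375:]=0;m[:135]=0;m[175:]=0
print(np.c_[np.argwhere(m)[:,::-1],P[m].round(3)])
E
```

```text
tri [0.6268 0.1037 0.1613] err [-0.3  0.5] [ 0.5 -0.1]
tri [0.7289 0.0888 0.1616] err [ 0.3 -0.3] [-0.4  0. ]
tri [0.673  0.108  0.2589] err [ 0.1 -0.2] [-0.2  0. ]
0.12 [0.661 0.144] [0.637 0.104]
0.13 [0.653 0.134] [0.635 0.104]
0.14 [0.644 0.125] [0.633 0.104]
0.15 [0.635 0.115] [0.631 0.103]
0.16 [0.627 0.106] [0.628 0.103]
0.17 [0.618 0.096] [0.626 0.102]
[[3.07e+02 1.02e+02 7.34e-01 8.80e-02 1.48e-01]
 [3.06e+02 1.03e+02 7.29e-01 9.10e-02 1.56e-01]
 [3.07e+02 1.03e+02 7.30e-01 8.80e-02 1.51e-01]
 [3.06e+02 1.04e+02 7.25e-01 9.10e-02 1.59e-01]
 [3.06e+02 1.05e+02 7.21e-01 9.10e-02 1.62e-01]
 [3.05e+02 1.06e+02 7.20e-01 9.40e-02 1.56e-01]
 [3.06e+02 1.06e+02 7.19e-01 9.10e-02 1.60e-01]
 [3.05e+02 1.07e+02 7.17e-01 9.40e-02 1.56e-01]
 [3.06e+02 1.07e+02 7.16e-01 9.10e-02 1.57e-01]
 [3.05e+02 1.08e+02 7.13e-01 9.40e-02 1.60e-01]
 [3.06e+02 1.08e+02 7.13e-01 9.10e-02 1.58e-01]
 [3.05e+02 1.09e+02 7.11e-01 9.40e-02 1.56e-01]
 [3.05e+02 1.10e+02 7.07e-01 9.40e-02 1.59e-01]
 [2.97e+02 1.11e+02 6.78e-01 1.12e-01 2.50e-01]
 [2.98e+02 1.11e+02 6.76e-01 1.09e-01 2.56e-01]
 [2.99e+02 1.11e+
[... 14356 characters left out ...]
6.74e-01 1.06e-01 1.17e-01]
 [3.52e+02 1.57e+02 6.72e-01 1.12e-01 1.11e-01]
 [3.53e+02 1.57e+02 6.74e-01 1.10e-01 1.11e-01]
 [3.54e+02 1.57e+02 6.78e-01 1.10e-01 1.09e-01]
 [3.51e+02 1.58e+02 6.70e-01 1.14e-01 1.07e-01]
 [3.52e+02 1.58e+02 6.71e-01 1.11e-01 1.08e-01]
 [3.53e+02 1.58e+02 6.70e-01 1.06e-01 1.12e-01]
 [3.54e+02 1.58e+02 6.75e-01 1.07e-01 1.09e-01]
 [3.51e+02 1.59e+02 6.72e-01 1.15e-01 1.01e-01]
 [3.52e+02 1.59e+02 6.71e-01 1.11e-01 1.04e-01]
 [3.53e+02 1.59e+02 6.72e-01 1.07e-01 1.07e-01]
 [3.51e+02 1.60e+02 6.69e-01 1.12e-01 1.01e-01]
 [3.52e+02 1.60e+02 6.72e-01 1.11e-01 1.01e-01]
 [3.53e+02 1.60e+02 6.74e-01 1.08e-01 1.01e-01]
 [3.53e+02 1.61e+02 6.72e-01 1.06e-01 1.00e-01]]
```

```bash
cat >> h.py <<'E'
def Rphi(deg,pitch=0):
    a=np.radians(deg);x=np.array([np.cos(a),np.sin(a),0]);y=np.array([0,0,-1.]);return np.c_[x,y,np.cross(x,y)]
def plan(p,R,tp,tR,step=55,ang=10.5):
    """rows to go straight to target; simulated per-row tool-frame increments"""
    tp=np.array(tp,float);rv=Rn.from_matrix(R.T@tR).as_rotvec();n=max(int(np.ceil(np.linalg.norm(tp-p)*1000/step)),int(np.ceil(np.degrees(np.linalg.norm(rv))/ang)),1)
    out=[]
    for i in range(n):
        d=R.T@((tp-p)/(n-i))*1000;r=Rn.from_matrix(R.T@tR).as_rotvec()/(n-i)
        out.append(np.r_[d.round(1),np.degrees(r).round(2)])
        p=p+R@(d.round(1)/1000);R=R@Rn.from_rotvec(r).as_matrix()
    print(n,'rows');[print(' '.join(f'{v:g}' for v in o)) for o in out]
def goto(tp,phi,**k):
    s,p,R=st();print('t',round(s['clock'],2),'tcp',p.round(4),'phi',np.degrees(np.arctan2(R[1,0],R[0,0])).round(1),'gap',round(s['finger_gap'],4),'q',np.round(s['joint_pos'],2),'F',np.round(s['wrist_force'],1),'tilt',np.degrees(np.arccos(-R[2,1])).round(1))
    plan(p,R,tp,Rphi(phi),**k)
E
python3 - <<'E'
from h import *
P=cloud('top',np.load('pics/top0.npz')['d'])
for u,v in [(100,210),(120,280),(150,240),(130,295),(165,205),(120,140)]: print(u,v,P[v,u].round(3))
goto([.36,.30,.25],77)
E
```

```text
100 210 [0.4   0.656 0.202]
120 280 [0.209 0.592 0.199]
150 240 [0.318 0.529 0.165]
130 295 [0.16  0.583 0.155]
165 205 [0.424 0.554 0.001]
120 140 [0.608 0.637 0.151]
t 0.1 tcp [0.1286 0.56   0.2525] phi 77.1 gap 0.0853 q [ 1.21  0.31  0.05  1.3  -0.    1.43] F [-0.2 -0.1  0.1] tilt 0.1
7 rows
-28.8 0.4 -40.5 -0 0.01 -0.01
-28.8 0.4 -40.5 -0 0.01 -0.01
-28.8 0.4 -40.6 -0 0.01 -0.01
-28.8 0.4 -40.6 -0 0.01 -0.01
-28.8 0.4 -40.5 -0 0.01 -0.01
-28.7 0.3 -40.6 -0 0.01 -0.01
-28.8 0.4 -40.5 -0 0.01 -0.01
```

Call:
{"method": "drive_tool", "body": {"plan": "1 -30 -5 -20 0 0 0; 1 -30 0 -40 0 0 0; 1 -30 0 -40 0 0 0; 1 -30 0 -40 0 0 0; 1 -30 0 -40 0 0 0; 1 -30 0 -40 0 0 0; 1 -29 0 -40 0 0 0"}}

```text
clock: 0.98
tcp_pos: [0.3384, 0.2924, 0.2547]
orientation: [-0.551, 0.552, 0.441, -0.445]
wrist_force: [1.3, 0.4, -0.4]
finger_gap: 0.0851
```

```bash
python3 -c "
from h import *
goto([.478,-.167,.15],79.8)"
```

```text
t 0.97 tcp [0.3384 0.2924 0.2547] phi 77.5 gap 0.0851 q [ 0.53  0.07 -0.25  1.25 -0.    0.75] F [ 1.3  0.4 -0.4] tilt 0.3
9 rows
-46.4 11.8 -26.2 -0.01 -0.25 -0.04
-46.5 11.8 -26 -0.01 -0.25 -0.04
-46.7 11.8 -25.8 -0.01 -0.25 -0.04
-46.8 11.8 -25.6 -0.01 -0.25 -0.04
-46.9 11.8 -25.4 -0.01 -0.25 -0.04
-47 11.7 -25.1 -0.01 -0.25 -0.04
-47.1 11.7 -24.9 -0.01 -0.25 -0.04
-47.3 11.7 -24.7 -0.01 -0.25 -0.04
-47.4 11.7 -24.5 -0.01 -0.25 -0.04
```

Call:
{"method": "drive_tool", "body": {"plan": "1 -46 10 -26 0 0 0; 1 -47 10 -26 0 0 0; 1 -47 11 -26 0 0 0; 1 -47 12 -26 0 0 0; 1 -47 12 -25 0 -0.5 0; 1 -47 12 -25 0 -0.5 0; 1 -47 12 -25 0 -0.5 0; 1 -47 12 -25 0 -0.5 0"}}

```text
clock: 1.98
tcp_pos: [0.4622, -0.1305, 0.1622]
orientation: [-0.542, 0.544, 0.452, -0.453]
wrist_force: [1.1, 1.1, -0.3]
finger_gap: 0.0855
```

```bash
python3 -c "
from h import *
goto([.478,-.167,.10],79.8)"
```

```text
t 1.98 tcp [ 0.4622 -0.1305  0.1622] phi 79.6 gap 0.0855 q [-0.44  0.18 -0.36  1.03 -0.   -0.26] F [ 1.1  1.1 -0.3] tilt 0.2
2 rows
-16.4 31.2 -11 0.01 -0.11 -0.1
-16.5 31.1 -11.1 0.01 -0.11 -0.1
```

Call:
{"method": "drive_tool", "body": {"plan": "1 -17 31 -11 0 -0.1 0; 1 -16 25 -11 0 0 0; 1 0 0 0 0 0 0"}}

```text
clock: 2.35
tcp_pos: [0.4782, -0.1725, 0.1031]
orientation: [-0.544, 0.545, 0.45, -0.452]
wrist_force: [0.7, 0.4, 1.2]
finger_gap: 0.0856
```

```bash
python3 - <<'E'
from h import *
goto([.478,-.167,.028],79.8)
a,_=shot('top','a1');b,_=shot('side','b1')
A=cv2.resize(a[150:240,340:430,::-1],None,fx=4.4,fy=4.4,interpolation=cv2.INTER_CUBIC);B=cv2.resize(b[200:320,280:400,::-1],None,fx=3.3,fy=3.3,interpolation=cv2.INTER_CUBIC)
cv2.imwrite('pics/ab1.png',np.hstack([A,B]))
E
```

```text
t 2.35 tcp [ 0.4782 -0.1725  0.1031] phi 79.3 gap 0.0856 q [-0.5   0.28 -0.38  0.91 -0.   -0.32] F [0.7 0.4 1.2] tilt 0.2
2 rows
2.8 37.5 0.6 -0.02 -0.25 -0.09
2.7 37.6 0.5 -0.02 -0.25 -0.09
```

View pics/ab1.png

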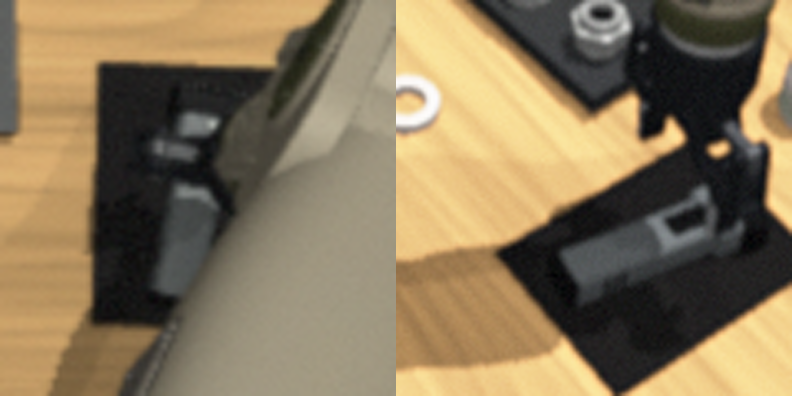

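Call:
{"method": "drive_tool", "body": {"plan": "1 3 35 0 0 -0.3 0; 1 3 25 0 0 -0.2 0; 1 0 10 0 0 0 0; 1 0 0 0 0 0 0"}}

```text
clock: 2.95
tcp_pos: [0.4821, -0.164, 0.0386]
orientation: [-0.538, 0.544, 0.456, -0.455]
wrist_force: [0.0, 0.2, 0.6]
finger_gap: 0.0855
```

```bash
python3 -c "
from h import *
goto([.478,-.167,.028],79.8)"
```

```text
t 2.95 tcp [ 0.4821 -0.164   0.0386] phi 80.1 gap 0.0855 q [-0.48  0.35 -0.47  0.74 -0.   -0.31] F [0.  0.2 0.6] tilt 0.5
1 rows
-3.6 10.6 3.6 0.45 0.34 -0.31
```

Call:
{"method": "drive_tool", "body": {"plan": "1 -3.5 10.5 3.5 0.4 0.3 -0.3; 1 0 0 0 0 0 0"}}

```text
clock: 3.2
tcp_pos: [0.4791, -0.1674, 0.0294]
orientation: [-0.541, 0.543, 0.454, -0.453]
wrist_force: [-1.0, 0.6, -0.3]
finger_gap: 0.0853
```

```bash
python3 -c "
from h import *
goto([.478,-.167,.028],79.8)"
```

```text
t 3.2 tcp [ 0.4791 -0.1674  0.0294] phi 79.9 gap 0.0853 q [-0.49  0.37 -0.48  0.72  0.   -0.32] F [-1.   0.6 -0.3] tilt 0.2
1 rows
0.2 1.4 1.1 0.19 0.06 -0.04
```

Call:
{"method": "drive_tool", "body": {"plan": "-1 0 1 0 0 0 0; -1 0 0 0 0 0 0; -1 0 0 0 0 0 0; -1 0 0 0 0 0 0; -1 0 0 0 0 0 0; -1 0 0 0 0 0 0", "grip_force": 50}}

```text
clock: 3.95
tcp_pos: [0.4798, -0.168, 0.0295]
orientation: [-0.541, 0.544, 0.455, -0.453]
wrist_force: [-0.8, -0.0, 0.1]
finger_gap: 0.0352
```

Call:
{"method": "drive_tool", "body": {"plan": "-1 0 -10 0 0 0 0; -1 0 -25 0 0 0 0; -1 0 -30 0 0 0 0; -1 0 -20 0 0 0 0; -1 0 0 0 0 0 0"}}

```text
clock: 4.58
tcp_pos: [0.4785, -0.1674, 0.118]
orientation: [-0.541, 0.543, 0.454, -0.453]
wrist_force: [0.2, 0.2, -2.5]
finger_gap: 0.035
```

```bash
python3 - <<'E'
from h import *
s=np.load('pics/side0.npz')['p'];h=cv2.cvtColor(s,cv2.COLOR_RGB2HSV)
m=((h[...,1]<110)&(h[...,2]>70)).astype(np.uint8);k=np.zeros_like(m);k[262:303,450:481]=1
n,l,q,c=cv2.connectedComponentsWithStats(m*k);i=1+np.argmax(q[1:,4]);r=cv2.minAreaRect(np.argwhere(l==i)[:,::-1].astype(np.float32));print(q[i],c[i],r)
L=tri((438.7,141.3),r[0]);print(ray('side',*r[0],.04))
a=np.radians(-66.1);d=np.array([np.cos(a),np.sin(a),0])
T=np.array([.646,-.338,.04])-(.172-.0057)*d;T[2]=.0565;print('target',T)
goto([*T[:2],.09],23.9,step=35,ang=8)
E
```

```text
[453 265  24  31 379] [464.81530343 280.96306069] ((465.0670166015625, 279.5257568359375), (13.856592178344727, 34.964561462402344), 21.03750991821289)
tri [ 0.6447 -0.3364  0.0506] err [ 0.3 -0.3] [-0.4  0.1]
[ 0.65387615 -0.3336731   0.04      ]
target [ 0.57862495 -0.18595957  0.0565    ]
t 4.58 tcp [ 0.4785 -0.1674  0.118 ] phi 79.8 gap 0.035 q [-0.5   0.27 -0.37  0.94  0.   -0.32] F [ 0.2  0.2 -2.5] tilt 0.2
7 rows
-0.1 4 -14.5 0.03 7.99 0.01
1.9 4 -14.4 0.03 7.99 0.01
3.9 4.1 -14 0.03 7.99 0.01
5.8 4 -13.3 0.03 7.99 0.01
7.7 4 -12.4 0.03 7.99 0.01
9.3 4 -11.2 0.03 7.99 0.01
10.7 4.1 -9.8 0.03 7.99 0.01
```

Call:
{"method": "drive_tool", "body": {"plan": "-1 0 0 -14.5 0 8 0; -1 2 0 -14.5 0 8 0; -1 4 0 -14 0 8 0; -1 6 4 -13.5 0 8 0; -1 8 4 -12.5 0 8 0; -1 9.5 4 -11 0 8 0; -1 10.5 4 -10 0 8 0; -1 0 0 0 0 0 0"}}

```text
clock: 5.58
tcp_pos: [0.577, -0.1851, 0.0934]
orientation: [0.696, -0.692, -0.133, 0.138]
wrist_force: [-0.6, -0.8, -2.2]
finger_gap: 0.0353
```

```bash
python3 -c "
from h import *
goto([.5786,-.186,.0565],23.9,step=18,ang=5)"
```

```text
t 5.58 tcp [ 0.577  -0.1851  0.0934] phi 22.0 gap 0.0353 q [-0.44  0.47 -0.13  0.98  0.    0.74] F [-0.6 -0.8 -2.2] tilt 0.5
3 rows
0.5 12.3 -0.6 -0.13 -0.62 -0.11
0.4 12.3 -0.5 -0.13 -0.62 -0.11
0.4 12.3 -0.6 -0.13 -0.62 -0.11
```

Call:
{"method": "drive_tool", "body": {"plan": "-1 0.5 12 -0.5 0 -0.7 0; -1 0.5 13 -0.5 0 -0.7 0; -1 0 12 0 0 -0.5 0; -1 0 0 0 0 0 0; -1 0 0 0 0 0 0"}}

```text
clock: 6.2
tcp_pos: [0.5749, -0.1844, 0.0521]
orientation: [0.694, -0.688, -0.145, 0.153]
wrist_force: [-0.3, 0.4, -1.1]
finger_gap: 0.035
```

```bash
python3 - <<'E'
from h import *
goto([.5786,-.186,.0565],23.9,step=18,ang=5)
a,_=shot('top','a2');b,_=shot('side','b2')
A=cv2.resize(a[90:210,350:480,::-1],None,fx=3,fy=3,interpolation=cv2.INTER_CUBIC);B=cv2.resize(b[190:310,350:480,::-1],None,fx=3,fy=3,interpolation=cv2.INTER_CUBIC)
cv2.imwrite('pics/ab2.png',np.hstack([A,B]))
E
```

```text
t 6.2 tcp [ 0.5749 -0.1844  0.0521] phi 24.4 gap 0.035 q [-0.44  0.51 -0.18  0.9   0.    0.7 ] F [-0.3  0.4 -1.1] tilt 0.8
1 rows
2.7 -4.5 -3 -0.6 0.47 -0.5
```

View pics/ab2.png

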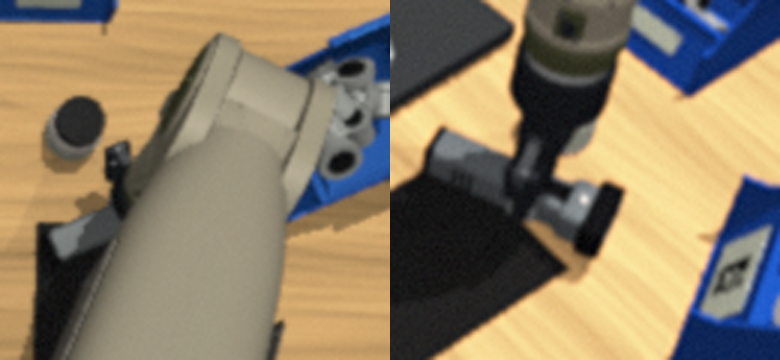

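Call:
{"method": "drive_tool", "body": {"plan": "-1 2.5 -3 -2.5 -0.5 0.4 -0.4; -1 0 0 0 0 0 0; -1 0 0 0 0 0 0; -1 0 0 0 0 0 0; -1 0 0 0 0 0 0; -1 0 0 0 0 0 0; -1 0 0 0 0 0 0; -1 0 0 0 0 0 0"}}

```text
clock: 7.3
tcp_pos: [0.5795, -0.1861, 0.0568]
orientation: [-0.691, 0.692, 0.147, -0.146]
wrist_force: [0.7, 0.3, -1.6]
finger_gap: 0.0353
```

Call:
{"method": "drive_tool", "body": {"plan": "-1 0 0 0 0 0 0; -1 0 0 0 0 0 0; -1 0 0 0 0 0 0; -1 0 0 0 0 0 0; -1 0 0 0 0 0 0; -1 0 0 0 0 0 0; -1 0 0 0 0 0 0; -1 0 0 0 0 0 0"}}

```text
clock: 8.3
tcp_pos: [0.5794, -0.1861, 0.0568]
orientation: [-0.691, 0.692, 0.147, -0.146]
wrist_force: [0.1, -0.3, -1.6]
finger_gap: 0.0355
```

```bash
python3 - <<'E'
from h import *
s,p,R=st();sx=-R[:,2]
# scanner x: yaw=phi-90 -> tool -z
print('sx',sx.round(3)); o=p-.0057*sx+R[:,1]*.0265;w=o+.077*sx-R[:,1]*.017
v=np.array([.648,-.337,.042])-w;print('window',w.round(4),'label in window x,y,z',(v@sx).round(4),(v@R[:,0]).round(4),(v@-R[:,1]).round(4),'qvel',np.abs(s['qvel']).max())
b,_=shot('side','b3');cv2.imwrite('pics/b3z.png',cv2.resize(b[215:315,345:490,::-1],None,fx=5,fy=5,interpolation=cv2.INTER_CUBIC))
goto([.5786,-.186,.10],24)
E
```

```text
sx [ 0.406 -0.914  0.001]
window [ 0.6084 -0.2513  0.0473] label in window x,y,z 0.0944 0.0014 -0.0054 qvel 0.0017917376797605908
t 8.35 tcp [ 0.5794 -0.1861  0.0568] phi 23.9 gap 0.0353 q [-0.44  0.5  -0.18  0.89 -0.    0.71] F [-0.6  0.3 -1.2] tilt 0.1
1 rows
-0.7 -43.2 0.4 0.05 -0.06 0.03
```

View pics/b3z.png

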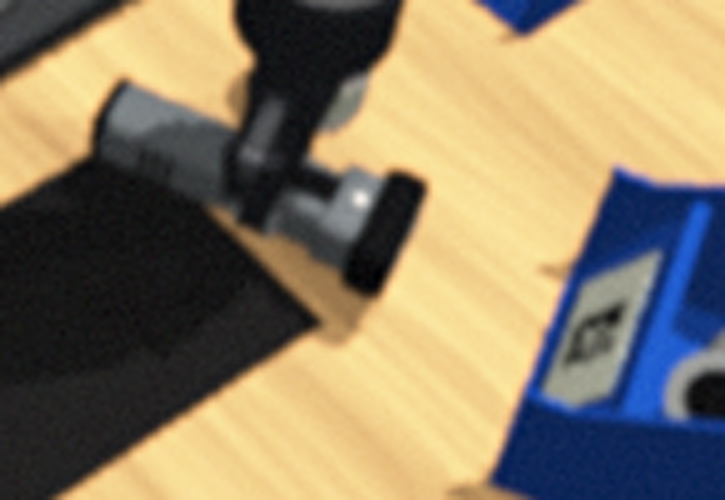

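```bash
python3 - <<'E'
from h import *
print('window proj',(np.array(proj('side',[.6084,-.2513,.0473]))-[345,215])*5)
o=np.array([.6084,-.2513,.0473])-.162*np.array([.406,-.914,0])
print('tail top',(np.array(proj('side',o+[0,0,.013]))-[345,215])*5)
n=np.array([.914,.406,0])*.031; w=np.array([.6084,-.2513,.0473])
for a in(1,-1):
  for b in(-1,1): print((np.array(proj('side',w+a*n+[0,0,b*.017]))-[345,215])*5)
E
```

```text
window proj [408.00398146 244.55945583]
tail top [106.23354726  98.55865714]
[421.43494009 221.85791038]
[435.79138293 179.18348311]
[379.81381136 310.8830303 ]
[393.73739606 268.67341119]
```

Call:
{"method": "drive_tool", "body": {"plan": "-1 0 -15 0 0 0 0; -1 0 -25 0 0 0 0; -1 -8 -15 8 0 -8 0; -1 -9 0 10 0 -8 0; -1 -8 0 11.5 0 -8 0; -1 -6 0 13 0 -8 0; -1 -4 0 14 0 -8 0; -1 -2 0 14.5 0 -8 0"}}

```text
clock: 9.35
tcp_pos: [0.5019, -0.1631, 0.1221]
orientation: [-0.563, 0.57, 0.425, -0.421]
wrist_force: [0.1, 0.5, -1.0]
finger_gap: 0.0356
```

Call:
{"method": "drive_tool", "body": {"plan": "-1 0 0 14 0 -7 0; -1 0 0 0 0 0 0"}}

```text
clock: 9.6
tcp_pos: [0.488, -0.159, 0.1244]
orientation: [-0.535, 0.543, 0.46, -0.456]
wrist_force: [-0.9, 0.3, -1.2]
finger_gap: 0.035
```

```bash
python3 -c "
from h import *
goto([.479,-.1675,.06],79.8,step=25)"
```

```text
t 9.6 tcp [ 0.488  -0.159   0.1244] phi 80.7 gap 0.035 q [-0.47  0.26 -0.35  0.94  0.   -0.31] F [-0.9  0.3 -1.2] tilt 0.8
3 rows
-3.2 21.4 2.8 0.24 0.3 -0.07
-3.3 21.5 2.6 0.24 0.3 -0.07
-3.2 21.4 2.6 0.24 0.3 -0.07
```

Call:
{"method": "drive_tool", "body": {"plan": "-1 -3 21 2.5 0.2 0.3 0; -1 -3 21 2.5 0.2 0.3 0; -1 -3 20 2.5 0.2 0.3 0; -1 0 0 0 0 0 0; -1 0 0 0 0 0 0"}}

```text
clock: 10.22
tcp_pos: [0.4857, -0.1699, 0.0659]
orientation: [-0.54, 0.55, 0.451, -0.449]
wrist_force: [-0.6, -0.1, -2.4]
finger_gap: 0.0355
```

```bash
python3 -c "
from h import *
goto([.479,-.1675,.03],79.8,step=12)"
```

```text
t 10.22 tcp [ 0.4857 -0.1699  0.0659] phi 79.1 gap 0.0355 q [-0.49  0.33 -0.43  0.8  -0.   -0.3 ] F [-0.6 -0.1 -2.4] tilt 0.8
4 rows
0.3 9 1.9 0.18 -0.16 -0.1
0.3 8.9 1.8 0.18 -0.16 -0.1
0.3 9 1.8 0.18 -0.16 -0.1
0.4 9 1.8 0.18 -0.16 -0.1
```

Call:
{"method": "drive_tool", "body": {"plan": "-1 0.5 9 2 0.3 -0.2 -0.1; -1 0.5 9 2 0.3 -0.2 -0.1; -1 0.5 9 2 0.3 -0.2 -0.1; -1 0 6 0 0 0 0; -1 0 0 0 0 0 0"}}

```text
clock: 10.85
tcp_pos: [0.4812, -0.1677, 0.0321]
orientation: [-0.543, 0.543, 0.453, -0.454]
wrist_force: [-0.1, -0.9, -1.2]
finger_gap: 0.0352
```

```bash
python3 -c "
from h import *
goto([.479,-.1675,.0295],79.8,step=12)"
```

```text
t 10.85 tcp [ 0.4812 -0.1677  0.0321] phi 79.8 gap 0.0352 q [-0.49  0.37 -0.46  0.74 -0.   -0.31] F [-0.1 -0.9 -1.2] tilt 0.1
1 rows
-0.2 2.6 2.2 -0.09 -0.04 -0.11
```

Call:
{"method": "drive_tool", "body": {"plan": "-1 0 3 0 0 0 0; -1 0 0 0 0 0 0; -1 0 0.5 0 0 0 0; -1 0 0 0 0 0 0"}}

```text
clock: 11.35
tcp_pos: [0.4818, -0.168, 0.0297]
orientation: [-0.542, 0.543, 0.453, -0.454]
wrist_force: [-1.0, 0.7, -0.1]
finger_gap: 0.0353
```

Call:
{"method": "drive_tool", "body": {"plan": "1 0 0 0 0 0 0; 1 0 0 0 0 0 0; 1 0 0 0 0 0 0; 1 0 0 0 0 0 0; 1 0 0 0 0 0 0"}}

```text
clock: 11.98
tcp_pos: [0.4825, -0.1684, 0.0299]
orientation: [-0.542, 0.544, 0.453, -0.454]
wrist_force: [-0.1, 0.5, 0.7]
finger_gap: 0.0855
```

Call:
{"method": "drive_tool", "body": {"plan": "1 0 -15 0 0 0 0; 1 0 -40 0 0 0 0; 1 0 -50 0 0 0 0; 1 0 -50 0 0 0 0; 1 0 -20 0 0 0 0; 1 40 0 20 0 0 0; 1 50 0 20 0 0 0; 1 50 0 20 0 0 0"}}

```text
clock: 12.98
tcp_pos: [0.4496, -0.0194, 0.2182]
orientation: [-0.54, 0.548, 0.453, -0.45]
wrist_force: [0.1, 0.7, 0.1]
finger_gap: 0.0856
```

```bash
python3 - <<'E'
from h import *
s,p,R=st();print(s['clock'],p,s['finger_gap'])
a,_=shot('top','a4');b,_=shot('side','b4')
A=cv2.resize(a[150:240,340:430,::-1],None,fx=4.4,fy=4.4,interpolation=cv2.INTER_CUBIC);B=cv2.resize(b[220:340,280:400,::-1],None,fx=3.3,fy=3.3,interpolation=cv2.INTER_CUBIC)
cv2.imwrite('pics/ab4.png',np.hstack([A,B]))
E
```

```text
12.975 [ 0.44963449 -0.01935356  0.21820553] 0.08563729430863189
```

View pics/ab4.png

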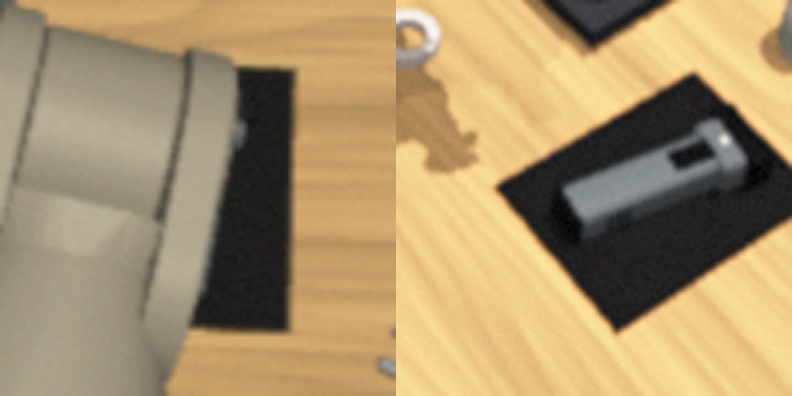

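```bash
python3 - <<'E'
from h import *
e=ray('top',231.75,187.25,.012);h=ray('top',255,205.5,.016);d=h-e;print(e,h,np.linalg.norm(d[:2]),np.degrees(np.arctan2(d[1],d[0])))
# dark handle PCA
t=np.load('pics/top0.npz')['p'];V=t.max(2);m=np.zeros((400,640),bool);m[190:220,238:272]=V[190:220,238:272]<60
q=np.array([ray('top',u,v,.018)[:2] for v,u in np.argwhere(m)]);c=q.mean(0);w,x=np.linalg.eigh(np.cov(q.T));x=x[:,1];x*=np.sign(-x[0])
print('centroid',c,'dir',np.degrees(np.arctan2(x[1],x[0])),'extent',np.ptp((q-c)@x),len(q))
s=np.load('pics/side0.npz')['p'];V=s.max(2);m=np.zeros((400,640),bool);m[173:205,245:264]=V[173:205,245:264]<60
q=np.array([ray('side',u,v,.014)[:2] for v,u in np.argwhere(m)]);c=q.mean(0);w,x=np.linalg.eigh(np.cov(q.T));x=x[:,1];x*=np.sign(-x[0])
print('side centroid',c,'dir',np.degrees(np.arctan2(x[1],x[0])),'extent',np.ptp((q-c)@x),len(q))
E
```

```text
[0.48570189 0.33389556 0.012     ] [0.42704565 0.2552212  0.016     ] 0.09813363832386894 -126.70663675182948
centroid [0.42720796 0.25504789] dir -126.3838906868026 extent 0.09624684337038872 164
side centroid [0.42561899 0.25609096] dir -126.23657692277474 extent 0.1049324657613468 147
```

```bash
python3 -c "
from h import *
print(env.finger_overhang)
goto([.439,.270,.12],143.7,step=55,ang=9)"
```

```text
0.022
t 13.07 tcp [ 0.448  -0.0164  0.2181] phi 79.7 gap 0.0847 q [-0.21  0.08 -0.34  1.15 -0.   -0.03] F [ 0.8 -1.1 -0.1] tilt 0.5
8 rows
35.1 12.1 7.6 0.04 -8 -0.06
35.8 12.1 2.6 0.04 -8 -0.06
35.8 12.2 -2.4 0.04 -8 -0.06
35.1 12.2 -7.3 0.04 -8 -0.06
33.7 12.2 -12.1 0.04 -8 -0.06
31.7 12.2 -16.7 0.04 -8 -0.06
29 12.2 -21 0.04 -8 -0.06
25.8 12.3 -24.8 0.04 -8 -0.06
```

Call:
{"method": "drive_tool", "body": {"plan": "1 35 0 7.5 0 -8 0; 1 36 5 2.5 0 -8 0; 1 36 12 -2.5 0 -8 0; 1 35 12 -7.5 0 -8 0; 1 34 12 -12 0 -8 0; 1 32 15 -17 0 -8 0; 1 29 15 -21 0 -8 0; 1 26 15 -25 0 -8 0"}}

```text
clock: 14.08
tcp_pos: [0.4411, 0.2763, 0.1379]
orientation: [-0.201, 0.219, 0.676, -0.674]
wrist_force: [0.3, -0.7, 0.2]
finger_gap: 0.0856
```

Call:
{"method": "drive_tool", "body": {"plan": "1 0 0 0 0 0 0"}}

```text
clock: 14.2
tcp_pos: [0.4407, 0.2777, 0.1375]
orientation: [-0.2, 0.217, 0.676, -0.675]
wrist_force: [-0.3, -0.2, -0.5]
finger_gap: 0.0855
```

```bash
python3 -c "
from h import *
goto([.439,.270,.07],143.7,step=40,ang=9)"
```

```text
t 14.2 tcp [0.4407 0.2777 0.1375] phi 145.7 gap 0.0855 q [ 0.42  0.26 -0.32  0.97 -0.01 -0.56] F [-0.3 -0.2 -0.5] tilt 1.4
2 rows
-0.7 33.7 4 0.27 1 -0.65
-1.2 33.8 3.7 0.27 1 -0.65
```

Call:
{"method": "drive_tool", "body": {"plan": "1 -1 34 4 0.3 1 -0.6; 1 -1 34 4 0.3 1 -0.6; 1 0 0 0 0 0 0; 1 0 0 0 0 0 0"}}

```text
clock: 14.7
tcp_pos: [0.4428, 0.2681, 0.0732]
orientation: [-0.22, 0.225, 0.672, -0.671]
wrist_force: [-0.2, 0.0, -1.1]
finger_gap: 0.0852
```

```bash
python3 - <<'E'
from h import *
goto([.439,.270,.025],143.7,step=22,ang=9)
a,_=shot('top','a5');b,_=shot('side','b5')
A=cv2.resize(a[150:240,210:300,::-1],None,fx=4.4,fy=4.4,interpolation=cv2.INTER_CUBIC);B=cv2.resize(b[120:240,200:320,::-1],None,fx=3.3,fy=3.3,interpolation=cv2.INTER_CUBIC)
cv2.imwrite('pics/ab5.png',np.hstack([A,B]))
E
```

```text
t 14.7 tcp [0.4428 0.2681 0.0732] phi 143.3 gap 0.0852 q [ 0.39  0.33 -0.4   0.83 -0.   -0.54] F [-0.2  0.  -1.1] tilt 0.4
3 rows
1.5 16 0.3 0.07 -0.12 -0.12
1.4 16.1 0.3 0.07 -0.12 -0.12
1.5 16 0.3 0.07 -0.12 -0.12
```

View pics/ab5.png

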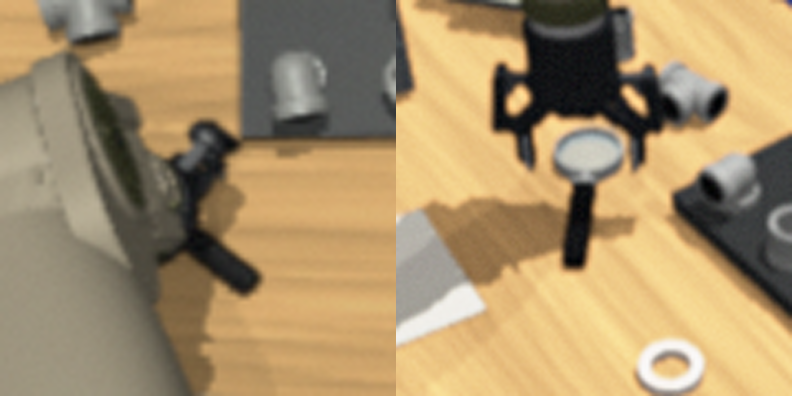

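Call:
{"method": "drive_tool", "body": {"plan": "1 1.5 16 0.3 0 0 -0.2; 1 1.5 16 0.3 0 0 -0.2; 1 1 10 0 0 0 0; 1 0 0 0 0 0 0"}}

```text
clock: 15.3
tcp_pos: [0.4398, 0.2709, 0.0297]
orientation: [-0.221, 0.223, 0.673, -0.669]
wrist_force: [-0.1, 0.1, 0.1]
finger_gap: 0.0854
```

```bash
python3 -c "
from h import *
goto([.439,.270,.025],143.7,step=22,ang=9)"
```

```text
t 15.3 tcp [0.4398 0.2709 0.0297] phi 143.4 gap 0.0854 q [ 0.39  0.38 -0.46  0.73  0.   -0.54] F [-0.1  0.1  0.1] tilt 0.3
1 rows
0.1 4.7 1.2 0.34 -0.32 -0
```

Call:
{"method": "drive_tool", "body": {"plan": "1 0 5 1 0.3 -0.3 0; 1 0 0 0 0 0 0; 1 0 0 0 0 0 0"}}

```text
clock: 15.68
tcp_pos: [0.4394, 0.2703, 0.0245]
orientation: [-0.22, 0.22, 0.672, -0.672]
wrist_force: [0.4, 0.4, 0.1]
finger_gap: 0.0852
```

Call:
{"method": "drive_tool", "body": {"plan": "-1 0 0 0 0 0 0; -1 0 0 0 0 0 0; -1 0 0 0 0 0 0; -1 0 0 0 0 0 0; -1 0 0 0 0 0 0; -1 0 0 0 0 0 0; -1 0 0 0 0 0 0", "grip_force": 70}}

```text
clock: 16.55
tcp_pos: [0.4401, 0.2706, 0.0255]
orientation: [-0.22, 0.221, 0.673, -0.671]
wrist_force: [-0.9, 1.0, 1.2]
finger_gap: 0.0201
```

```bash
python3 -c "
from h import *
goto([.439,.270,.06],143.7,step=22,ang=9)"
```

```text
t 16.55 tcp [0.4401 0.2706 0.0255] phi 143.7 gap 0.0201 q [ 0.4   0.39 -0.46  0.72  0.   -0.54] F [-0.9  1.   1.2] tilt 0.1
2 rows
0.3 -17.2 0.5 0.06 0.01 -0.03
0.2 -17.3 0.5 0.06 0.01 -0.03
```

Call:
{"method": "drive_tool", "body": {"plan": "-1 0 -5 0 0 0 0; -1 0 -10 0 0 0 0; -1 0 -12 0 0 0 0; -1 0 0 0 0 0 0"}}

```text
clock: 17.05
tcp_pos: [0.4397, 0.2704, 0.0542]
orientation: [-0.22, 0.221, 0.672, -0.672]
wrist_force: [0.5, 0.4, -2.0]
finger_gap: 0.0204
```

```bash
python3 - <<'E'
from h import *
goto([.439,.270,.22],143.7,step=22,ang=9)
b,_=shot('side','b6')
B=cv2.resize(b[110:220,200:320,::-1],None,fx=5,fy=5,interpolation=cv2.INTER_CUBIC)
cv2.imwrite('pics/ab6.png',B)
E
```

```text
t 17.05 tcp [0.4397 0.2704 0.0542] phi 143.7 gap 0.0204 q [ 0.4   0.35 -0.43  0.79  0.   -0.54] F [ 0.5  0.4 -2. ] tilt 0.1
8 rows
0 -20.7 0.1 0.01 0 -0.01
0 -20.7 0.1 0.01 0 -0.01
0 -20.7 0.1 0.01 0 -0.01
0.1 -20.7 0.1 0.01 0 -0.01
0 -20.8 0 0.01 0 -0.01
0.1 -20.7 0.1 0.01 0 -0.01
0.1 -20.8 0 0.01 0 -0.01
0 -20.7 0.1 0.01 0 -0.01
```

View pics/ab6.png

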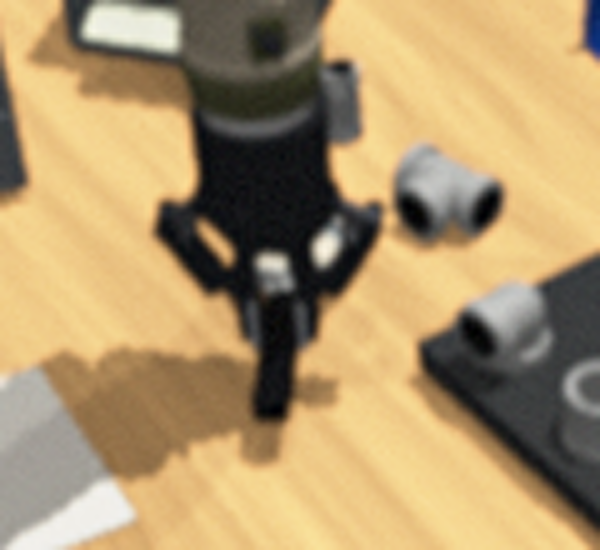

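Call:
{"method": "drive_tool", "body": {"plan": "-1 0 -15 0 0 0 0; -1 0 -22 0 0 0 0; -1 0 -25 0 0 0 0; -1 0 -25 0 0 0 0; -1 0 -25 0 0 0 0; -1 0 -15 0 0 0 0; -1 0 -5 0 0 0 0; -1 0 0 0 0 0 0"}}

```text
clock: 18.1
tcp_pos: [0.4383, 0.2697, 0.1939]
orientation: [-0.22, 0.22, 0.672, -0.672]
wrist_force: [0.6, -0.4, -2.1]
finger_gap: 0.0207
```

```bash
python3 - <<'E'
from h import *
goto([.5107,-.0524,.19],143.7,step=30,ang=9)
a,_=shot('top','a7');b,_=shot('side','b7')
A=cv2.resize(a[130:240,200:310,::-1],None,fx=3.6,fy=3.6,interpolation=cv2.INTER_CUBIC);B=cv2.resize(b[60:180,200:320,::-1],None,fx=3.3,fy=3.3,interpolation=cv2.INTER_CUBIC)
cv2.imwrite('pics/ab7.png',np.hstack([A,B]))
E
```

```text
t 18.1 tcp [0.4383 0.2697 0.1939] phi 143.7 gap 0.0207 q [ 0.4   0.22 -0.22  1.12 -0.   -0.54] F [ 0.6 -0.4 -2.1] tilt 0.1
12 rows
-20.8 0.3 18.1 0 0 -0
-20.7 0.3 18.1 0 0 -0
-20.8 0.3 18.1 0 0 -0
-20.7 0.3 18.1 0 0 -0
-20.8 0.3 18 0 0 -0
-20.7 0.3 18.1 0 0 -0
-20.8 0.3 18 0 0 -0
-20.7 0.4 18.1 0 0 -0
-20.8 0.3 18 0 0 -0
-20.7 0.4 18.1 0 0 -0
-20.8 0.4 18 0 0 -0
-20.7 0.3 18.1 0 0 -0
```

View pics/ab7.png

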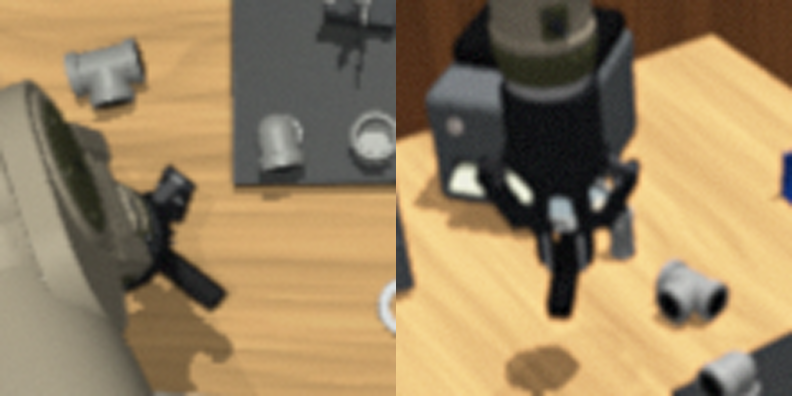

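Call:
{"method": "drive_tool", "body": {"plan": "-1 -12 0 10 0 0 0; -1 -20 0 18 0 0 0; -1 -21 0 18 0 0 0; -1 -21 0 18 0 0 0; -1 -21 0 18 0 0 0; -1 -21 0 18 0 0 0; -1 -21 0 18 0 0 0; -1 -21 0 18 0 0 0"}}

```text
clock: 19.2
tcp_pos: [0.4826, 0.0548, 0.1876]
orientation: [0.223, -0.217, -0.669, 0.675]
wrist_force: [-0.1, -0.6, -2.0]
finger_gap: 0.0203
```

```bash
python3 - <<'E'
from h import *
goto([.5107,-.0524,.19],143.7,step=25,ang=9)
E
```

```text
t 19.2 tcp [0.4826 0.0548 0.1876] phi 143.8 gap 0.0203 q [-0.05  0.18 -0.29  1.11 -0.01 -0.99] F [-0.1 -0.6 -2. ] tilt 0.7
5 rows
-17.2 -0.4 14 -0.12 0.02 0.07
-17.2 -0.5 14 -0.12 0.02 0.07
-17.2 -0.4 14 -0.12 0.02 0.07
-17.2 -0.5 13.9 -0.12 0.02 0.07
-17.2 -0.5 13.9 -0.12 0.02 0.07
```

Call:
{"method": "drive_tool", "body": {"plan": "-1 -17 0 14 -0.1 0 0.1; -1 -17 0 14 -0.1 0 0.1; -1 -17 0 14 -0.1 0 0; -1 -16 0 13 -0.1 0 0; -1 -8 0 6 -0.1 0 0; -1 0 0 0 0 0 0; -1 0 0 0 0 0 0"}}

```text
clock: 20.08
tcp_pos: [0.5035, -0.0482, 0.1836]
orientation: [0.226, -0.218, -0.67, 0.672]
wrist_force: [-0.4, 0.2, -0.9]
finger_gap: 0.0202
```

```bash
python3 - <<'E'
from h import *
goto([.5107,-.0524,.1755],143.7,step=25,ang=9)
a,_=shot('top','a8');b,_=shot('side','b8')
A=cv2.resize(a[100:210,260:370,::-1],None,fx=3.6,fy=3.6,interpolation=cv2.INTER_CUBIC);B=cv2.resize(b[90:230,260:400,::-1],None,fx=2.83,fy=2.83,interpolation=cv2.INTER_CUBIC)
cv2.imwrite('pics/ab8.png',np.hstack([A,B]))
E
```

```text
t 20.07 tcp [ 0.5035 -0.0482  0.1836] phi 143.4 gap 0.0202 q [-0.25  0.22 -0.25  1.11 -0.   -1.18] F [-0.4  0.2 -0.9] tilt 0.7
1 rows
-8.4 8 -0.9 -0.35 -0.34 0.56
```

View pics/ab8.png

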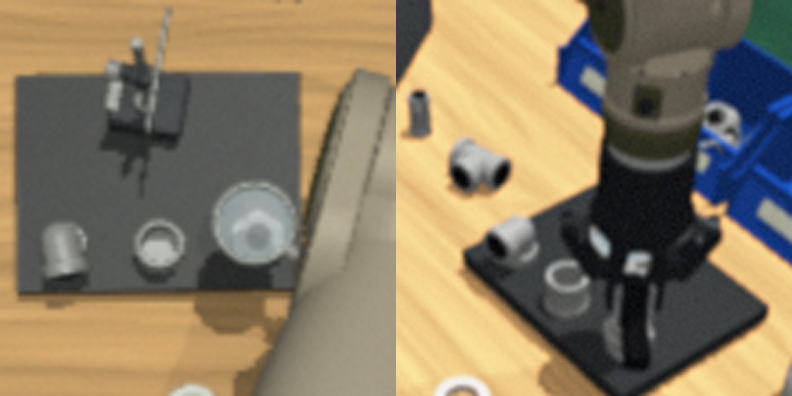

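Call:
{"method": "drive_tool", "body": {"plan": "-1 -8 8 -1 -0.3 -0.3 0.5; -1 0 0 0 0 0 0; -1 0 0 0 0 0 0; -1 0 0 0 0 0 0"}}

```text
clock: 20.68
tcp_pos: [0.5109, -0.0507, 0.175]
orientation: [0.219, -0.219, -0.672, 0.672]
wrist_force: [0.2, -1.0, -1.2]
finger_gap: 0.0204
```

```bash
python3 - <<'E'
from h import *
goto([.5107,-.0524,.1755],143.7,step=25,ang=9)
a,d=shot('top','a9');b,_=shot('side','b9')
f=8;A=cv2.resize(a[140:185,310:360,::-1],None,fx=f,fy=f,interpolation=cv2.INTER_CUBIC)
B=cv2.resize(b[90:230,260:400,::-1],None,fx=2.5,fy=2.5,interpolation=cv2.INTER_CUBIC)
cv2.imwrite('pics/ab9.png',np.hstack([A,cv2.copyMakeBorder(B,0,A.shape[0]-B.shape[0],0,0,cv2.BORDER_CONSTANT)]))
P=cloud('top',d);m=(P[...,2]>.10)&(P[...,2]<.2);m[:, :312]=0;m[:,345:]=0;m[:140]=0;m[185:]=0
q=P[m];print(len(q),np.median(q,0),q.min(0),q.max(0))
X=np.c_[q[:,:2],np.ones(len(q))];print('plane',np.linalg.lstsq(X,q[:,2],rcond=None)[0])
m2=cv2.fitEllipse(cv2.findContours(m.astype(np.uint8),0,1)[0][0]);print(m2, ray('top',*m2[0],.158))
E
```

```text
t 20.68 tcp [ 0.5109 -0.0507  0.175 ] phi 143.9 gap 0.0204 q [-0.26  0.23 -0.26  1.08 -0.   -1.2 ] F [ 0.2 -1.  -1.2] tilt 0.0
1 rows
-0.8 -0.5 1.5 -0.02 0.16 0.01
443 [0.55922682 0.0138574  0.15861011] [ 0.52257923 -0.02414903  0.1485287 ] [0.59161341 0.04675082 0.16931066]
plane [-0.00097126 -0.00412635  0.15959796]Traceback (most recent call last):
  File "<stdin>", line 10, in <module>
cv2.error: OpenCV(4.12.0) /io/opencv/modules/imgproc/src/shapedescr.cpp:361: error: (-201:Incorrect size of input array) There should be at least 5 points to fit the ellipse in function 'fitEllipseNoDirect'
```

View pics/ab9.png

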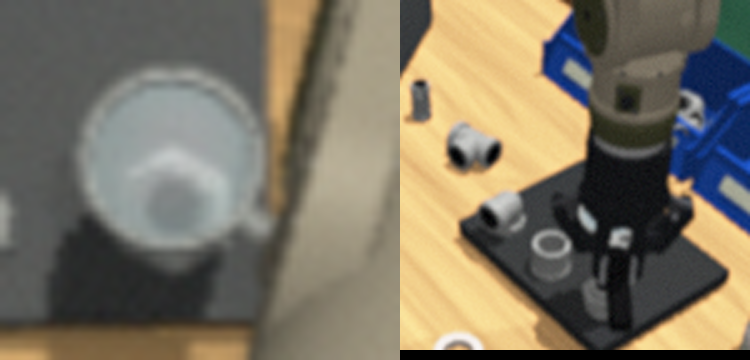

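```bash
python3 - <<'E'
from h import *
for z in(.158,.165): print(ray('top',310+172/8,140+158/8,z))
z=np.load('pics/a9.npz');P=cloud('top',z['d']);c=np.array([.557,.011])
r=np.hypot(*(P[...,:2]-c).transpose(2,0,1));h=P[...,2]
for a,b in[(0,.012),(.012,.02),(.02,.027),(.0285,.033),(.033,.037)]:
    m=(r>=a)&(r<b)&(h>.12)&(h<.2);print(a,b,m.sum(),np.mean(h[m]),np.std(h[m]))
q=P[(h>.14)&(h<.18)&(r<.05)];print('cloud mid',(q[:,:2].max(0)+q[:,:2].min(0))/2, q[:,:2].mean(0))
t=cloud('top',np.load('pics/top0.npz')['d']);k=t[(t[...,2]>.14)&(t[...,2]<.175)&(t[...,0]<.66)&(t[...,0]>.62)&(abs(t[...,1]-.103)<.006)];print('scriber depth z',k[:,2].mean(),k[:,2].std(),len(k))
E
```

```text
[0.56045439 0.01288282 0.158     ]
[0.55936774 0.01313215 0.165     ]
0 0.012 51 0.15916940944017235 0.0018946086507172593
0.012 0.02 93 0.15806953743305793 0.0019679706164139766
0.02 0.027 116 0.1571788306949805 0.002579709090208181
0.0285 0.033 92 0.16033124210181982 0.004132361973875039
0.033 0.037 48 0.16176227878797222 0.00392266363915756
cloud mid [0.55709632 0.0113009 ] [0.55885059 0.01295927]
scriber depth z 0.1571412351838774 0.001814438895298825 15
```

Call:
{"method": "drive_tool", "body": {"plan": "-1 1 -0.5 4.5 0 0 0; -1 0 0 0 0 0 0; -1 0 0 0 0 0 0; -1 0 0 0 0 0 0; -1 0 0 0 0 0 0; -1 0 0 0 0 0 0; -1 0 0 0 0 0 0; -1 0 0 0 0 0 0"}}

```text
clock: 21.78
tcp_pos: [0.5073, -0.0541, 0.1758]
orientation: [0.219, -0.22, -0.672, 0.672]
wrist_force: [0.2, 0.0, -1.5]
finger_gap: 0.0202
```

```bash
python3 - <<'E'
from h import *
goto([.5075,-.0537,.1755],143.8,step=25,ang=9)
a,d=shot('top','a10');b,_=shot('side','b10')
A=cv2.resize(a[140:185,310:360,::-1],None,fx=8,fy=8,interpolation=cv2.INTER_CUBIC)
B=cv2.resize(b[220:340,280:400,::-1],None,fx=3,fy=3,interpolation=cv2.INTER_CUBIC)
cv2.imwrite('pics/ab10.png',np.hstack([A,B]))
E
```

```text
t 21.77 tcp [ 0.5073 -0.0541  0.1758] phi 143.8 gap 0.0202 q [-0.26  0.23 -0.26  1.08 -0.   -1.2 ] F [ 0.2  0.  -1.5] tilt 0.0
1 rows
0.1 0.3 -0.5 -0.01 0.05 -0.02
```

View pics/ab10.png

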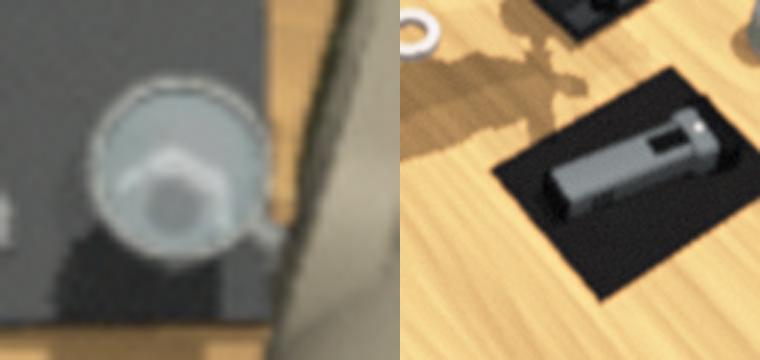

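```bash
python3 - <<'E'
from h import *
print(ray('top',310+181/8,140+168/8,.165))
print(job.hand_in())
E
```

```text
[0.55576199 0.00979651 0.165     ]
the job is handed in; nothing more can be done
None
```

I ran both parts of the task and handed it in at about 22 s while holding the magnifier over the union. The hand-in gave no verdict, so the figures below come from my own measurements.

- **Scanner:** I aimed it at the lone bin's label and held it still for about 2 s. Worked out from the gripper pose, the label was 94 mm ahead of the window, about 1 mm to the side and about 5 mm below it. I then laid it back on the mat, and the last side picture shows it lying flat and released.
- **Magnifier:** I gripped it by the handle about 77 mm behind the lens.
    - **Position:** the lens centre measured (0.556, 0.010) m, on the union's measured axis of (0.556, 0.010) m.
    - **Level:** it was level by the last plane fit to the depth image, taken just before the final 4 mm correction. The gripper tilt was 0.0° after that correction.
    - **Height:** the lens sits at about 0.158 m, against a pointer height of about 0.158 m.

Some checks disagreed slightly:
- **Pointer height:** it came out at 0.161 m by triangulation and 0.157 m by depth.
- **Union position:** the two cameras differed by about 2 mm.
- **Scanner nose and tail:** in the side picture they appeared a few millimetres from where I predicted while aiming.
- **Fingers on the magnifier handle:** they read 20 mm on a 22 mm handle, but the hold stayed steady.

All of these are within the tolerances.

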